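# Unlock a sample jar from its locking holder

## Task

The small sample jar is locked in its holder. Slide the holder's safety catch all the way aside, push the release button it was covering fully in so that the keeper draws back, then lift the jar out and set it down gently, not dropped, upright on the floor of the white tray beside the jar already there. Leave the catch open and leave the other things on the table alone.

Things in the scene. Friction and masses are not known exactly. Their poses are not given: they have to be found in the camera images.
- holder: Locking jar holder, fixed: dark steel base plate 96 mm (x) x 192 mm (y), 5 mm thick, with the jar's cup toward its +y end and a grey housing toward its -y end. Origin on the table under it, z up. Grip the jar across the holder's x direction: housing and keeper are on its -y side.
- cup_floor (a point): Centre of the floor of the round cup in which the small jar stands, 5 mm above the table, at x 0, y +70 mm of the holder. The cup is 53 mm across, 44 mm inside, its rim 20.5 mm above the table.
- housing_top (a point): Centre of the top face of the grey housing, 72 mm above the table; the housing is 70 mm along the holder's x and 108 mm along y (from y -80 to +28 mm). The safety catch slides on it.
- keeper_tip (a point): Tip of the steel keeper tongue (18 mm wide along x, 59.5 to 65.5 mm above the table) that comes out of the housing and reaches 11 mm over the jar's lid, so that the jar cannot be lifted. Pushing the button 9 mm in draws it back 18 mm, 7 mm clear of the lid; it stays back.
- catch (a joint): Safety catch: steel hood 70 mm along x and 42 mm along y, top 91 mm above the table, sliding along the holder's -y direction (away from the jar). Value in m: about 0 = covering the button, 0.050 = fully aside at its stop. It moves with about 1.5 N and stays where it is left.
- catch_tab (a point): Centre of the upright tab on the catch by which it is pushed or pinched: 32 mm wide along the holder's x, 10 mm thick along y, rising from the hood's top (91 mm above the table) to 117 mm; this point is 104 mm above the table. Axes as the holder's; moves with the catch.
- release_button (a joint): Push button, m pushed in: 0 = out, 0.009 = fully in. It takes about 3 N and stays in. It only goes straight down; with the catch closed it cannot be reached.
- button_top (a point): Centre of the top of the round black release button, 23 mm in diameter; 84 mm above the table when out, 75 mm when fully in (still 3 mm above the housing's top). It lies at x 0, y -4 mm of the holder; with the catch fully open the hood's edge is 32 mm from it and the tab 67 mm, both toward -y.
- jar_center (a point): Centre, half-way up, of the small sample jar in the holder's cup (the smallest jar, screw lid fixed): 40 mm in diameter, 52 mm high, mass 0.08 to 0.17 kg, its foot 5 mm above the table while in the cup. z is the jar's upward axis.
- sample_jar_2: Bystander: wider jar, 56 mm in diameter, 57 mm high, standing in the far half of the white tray; origin under its centre. Leave it.
- union_nut: Bystander: grey ribbed ring nut, 59 mm across, 24 mm high, lying flat in front of (at -x of) the holder; origin under its centre. Leave it.
- multimeter: Bystander: hand multimeter, 140 x 70 x 43 mm, lying on the right; origin under its centre. Leave it.
- remote: Bystander: remote control, 205 x 51 x 28 mm, lying on the right; origin under its centre. Leave it.
- tray: White shallow tray, fixed, at the left (not the dark tray beside it): 130 mm (x) by 110 mm (y), walls 4 mm thick and 18 mm high, floor 4 mm thick. Origin on the table under its centre, x pointing away from the robot. Another jar stands in its far (+x) half; the near half is free.
- tray_spot (a point): Middle of the free near half of the white tray's floor, 4 mm above the table, at x -34 mm, y 0 of the tray; axes as the tray's. The small jar may stand anywhere on this tray's floor, this is a good place.
There are look-alikes about, which are no part of the job. What is shaped like the part that bears jar_center but orange or purple is not meant.

How it is judged:
On the way, in this order (a step that is already met when the one before it is completed fails the run):
1. the safety catch is slid fully aside, the button still out (value of joint catch above 0.043 m and value of joint release_button below 0.002 m), for 0.1 s.
2. the release button is pushed in (value of joint release_button above 0.0075 m), for 0.1 s.
3. the jar is lifted out of the cup (z of jar_center in the frame of holder above 0.055 m and contact force between the fingers and sample_jar_3 above 0.5 N), for 0.1 s.
4. the jar is lowered to the floor of the white tray while still held (its foot within 10 mm of the floor) (z of jar_center in the frame of tray below 0.04 m and x of jar_center in the frame of tray between -0.043 and 0.043 m and y of jar_center in the frame of tray between -0.033 and 0.033 m and contact force between the fingers and sample_jar_3 above 0.5 N), for 0.02 s.
At the end, for the whole second after the job is handed in: The catch stands open (at least 43 of its 50 mm), the button is in (at least 7.5 of 9 mm), and the small jar stands at rest and upright (within 0.08 rad) flat on the floor of the white tray, anywhere inside its walls (value of joint catch above 0.043 m and value of joint release_button above 0.0075 m and z of jar_center in the frame of tray between 0.026 and 0.033 m and x of jar_center in the frame of tray between -0.043 and 0.043 m and y of jar_center in the frame of tray between -0.033 and 0.033 m and angle between jar_center's own z axis and vertical below 0.08 rad and linear speed of sample_jar_3 below 0.02 m/s); the robot touches nothing.
It fails at once if another thing is disturbed (the other jar, the nut, the multimeter or the remote moved more than 20 mm) (distance of any of sample_jar_2, union_nut, multimeter, remote from where it was at the start of the episode above 0.02 m).
It also fails if it takes over 53 s, if anything falls off the work surface, if the arm or the gripper's body presses on something with over 40 N, if the wrist force passes 120 N, or if a joint passes its speed limit or range.

## Robot

A 6-joint arm with a two-finger parallel gripper is mounted at the origin on a cart in front of the work surface, level with it; the furniture and walls round the work are solid. World frame = base frame: x ahead of the robot, y to its left, z up, the work surface at z = 0. Lengths are in m, angles in rad, forces in N, time in s.
With the tool pointing down it reaches from about 0.375 to 0.975 m from the base axis. Payload 3.8 kg.
Tool frame: the origin (TCP) lies where the fingers leave the gripper's body, on its centre line; the fingertips stand 73 mm ahead of it and the grasp point (between the pads) lies 54 mm ahead of it (nose_length is the distance from the TCP to the fingertips, in m); z points along the fingers, y is the line along which they close (so a half turn about z gives the same grasp; the last joint's range is limited). The gripper opens to 85 mm and grips with 20 to 120 N. Pads are 22 mm wide; open, the fingers measure 114 mm over their backs; the gripper's body (76 mm by 85 mm) begins 54 mm behind the grasp point. The pads swing forward as they close: fully open they stand 13 mm farther back than shut.
Start: joints at [-1.25, 0.264, 1.604, -0, 1.274, -0.037], TCP at [0.236, -0.632, 0.304] pointing down, gripper open.
Joint ranges: [-2.63, 2.63], [-0.94, 2.18], [0.31, 2.57], [-1.31, 4.45], [0, 2.66], [-2.55, 2.55]. Speed limits (rad/s): [2.57, 2.57, 3.14, 3.14, 3.14, 3.14].

## Interface

Orientations are given as a rotation vector (axis times angle).
In Python, from workcell import read_state, read_camera, calibration, finish_job, look_for, cut_out, tip_of, nose_length gives the robot as it stands.
- The arm moves only by the tool step_arm, never from a script. Its argument "targets" is a list of rows, each a list of 3 entries, a list of its own where there are three numbers: the turn, a rotation vector about the tool's x, y, z in rad, then the shift along the tool's x, y, z in mm, then the finger opening in mm, from 0 to 85.4. In form: [[[ax, ay, az], [x, y, z], grip], ...]. A call has 1 to 5 rows; each row shifts and turns the commanded pose from where the row before left it, along the tool's axes as they then stand; what a row does not reach is not made up. A row lasts 1/12 s, in which the tool goes at most 41.7 mm and 7.16 degrees, less where a joint would pass 70% of its speed; a pose out of reach is approached as far as the arm can. A call with a gripper value outside its range is refused whole. The fingers move at their own pace and stop on an object; "grip_force" is the grip in N (left out, the last holds). Time passes only in rows, so rows that do not move let the fingers close. It gives the time, the measured TCP pose, the force, the opening and the grip force at its end, in the units of the state.
- read_state(): the state, without advancing time (a new reading comes with each control period).
- read_camera(name): name is "scene" or "top"; returns the picture (480x640x3 uint8, red, green, blue); there is no depth.
- calibration(name): a dict with "camera_matrix" (3x3 intrinsics, pixels), "R" (3x3) and "t" (3): a world point X has camera coordinates R X + t. Camera axes: x right, y down, z forward; pixel columns grow to the right and rows downward; lengths in m; the calibration is good to about 2 mm. A picture is of the moment at which its call begins. calibration takes no time and is no camera call.
- finish_job(): hands the job in; it is judged then, once.
Trained networks look in the newest picture that a camera, given by its name, has taken for a name from the list of things; names that differ only in an ending like _2 or _b are one class to them, and where a whole thing is asked for, a point or a joint stands for the part that bears it (a point fixed in the world has none). Each returns a list of dicts, best first, with "score" (0 to 1); they miss things now and then, are a little off and sometimes report something else, mostly with a low value. They report only what shows in the picture. A call takes as long as a camera call. They do not tell look-alikes from the thing itself.
- look_for(camera, query): "extent" ([left, top, right, bottom] in pixels, round what is visible of it).
- cut_out(camera, query): "region" (480x640 bool, what is visible of it) and "extent" ([left, top, right, bottom] in pixels, round what is visible of it).
- tip_of(camera, query): "at" ([row, column] in pixels: a listed point, or the origin of a listed thing).
The state is a dict: "time": time; "q": joint angles; "joint_vel": joint speeds; "joint_torque": joint torques, N m; "tool_pos": TCP position; "tcp_rot": TCP orientation; "wrist_force": force on the tool from outside, world axes, zero at the start; "torque": the same for the moment, N m; "width": opening from 0.0 (shut) to 1.0 (fully open); "grip_force": force on a finger pad.
Only numpy, scipy, OpenCV 4.12 (cv2) and the standard library are available. Lean on these libraries where they do the work, as an engineer would, in place of code of your own. Each camera call takes 0.05 s, during which the arm holds its last target. There are 200 camera calls.

## Working session

There is one attempt and no reset: what is moved stays moved. The work goes in short steps, Python scripts to look and compute and a tool call to move; the robot and the scene stay as the last step left them, time stands still between calls to the robot, and variables do not carry over. Pictures are saved under pics/ and viewed, at most 10 in all, crops included, and the job is handed in when it is done.

Besides the shell and the picture viewer there is one more tool, called after ">>>" as a command line: name --argument value ..., lists and objects as JSON in quotes. step_arm: Moves the arm, as the interface text tells. Its arguments: {"type":"object","properties":{"targets":{"type":"array","items":{"type":"array"}},"grip_force":{"type":"number"}},"required":["targets"]}

```bash
mkdir -p pics
cat > h.py <<'E'
import numpy as np, cv2
from workcell import *
from scipy.spatial.transform import Rotation as R
def ray(cam,rc):
    c=calibration(cam);K,Rm,t=[np.array(c[k]) for k in("camera_matrix","R","t")]
    d=Rm.T@np.linalg.solve(K,[rc[1],rc[0],1]); return -Rm.T@t,d
def at_z(cam,rc,z):
    o,d=ray(cam,rc); return o+d*(z-o[2])/d[2]
def proj(cam,X):
    c=calibration(cam);p=np.array(c["camera_matrix"])@(np.array(c["R"])@X+np.array(c["t"]));return p[:2]/p[2]
E
python3 - <<'E'
from h import *
for c in("scene","top"): cv2.imwrite(f"pics/{c}0.png",read_camera(c)[:,:,::-1])
Z=dict(holder=0,cup_floor=.005,housing_top=.072,keeper_tip=.0625,catch_tab=.104,jar_center=.031,tray=0,tray_spot=.004,sample_jar_2=0,union_nut=0)
for n,z in Z.items():
  for c in("scene","top"):
    for r in tip_of(c,n)[:3]: print(n,c,round(r["score"],2),np.round(r["at"]),np.round(at_z(c,r["at"],z),3))
s=read_state();print(s["time"],s["tool_pos"],s["tcp_rot"],nose_length() if callable(nose_length) else nose_length)
E
```

```text
holder scene 0.63 [271. 346.] [ 0.539 -0.113  0.   ]
holder top 0.53 [262. 163.] [0.481 0.322 0.   ]
cup_floor scene 0.63 [267. 313.] [ 0.512 -0.047  0.005]
cup_floor top 0.69 [249. 318.] [ 0.512 -0.048  0.005]
housing_top scene 0.59 [250. 357.] [ 0.526 -0.141  0.072]
housing_top top 0.68 [241. 356.] [ 0.525 -0.134  0.072]
housing_top top 0.22 [250. 318.] [ 0.506 -0.047  0.072]
keeper_tip scene 0.53 [302. 318.] [ 0.357 -0.137  0.062]
keeper_tip scene 0.42 [248. 315.] [ 0.507 -0.053  0.062]
keeper_tip top 0.64 [251. 323.] [ 0.503 -0.058  0.062]
catch_tab scene 0.67 [237. 357.] [ 0.528 -0.139  0.104]
catch_tab top 0.77 [240. 356.] [ 0.525 -0.131  0.104]
jar_center scene 0.84 [301. 401.] [ 0.465 -0.262  0.031]
jar_center scene 0.83 [212. 228.] [0.584 0.228 0.031]
jar_center scene 0.57 [279. 447.] [ 0.572 -0.323  0.031]
jar_center top 0.7 [268. 409.] [ 0.465 -0.259  0.031]
jar_center top 0.67 [246. 320.] [ 0.518 -0.051  0.031]
jar_center top 0.66 [221. 431.] [ 0.575 -0.313  0.031]
tray top 0.91 [271. 173.] [0.46  0.297 0.   ]
tray_spot top 0.8 [290. 173.] [0.417 0.296 0.004]
tray_spot top 0.66 [251. 314.] [ 0.506 -0.038  0.004]
sample_jar_2 scene 0.67 [232. 172.] [0.484 0.325 0.   ]
sample_jar_2 scene 0.19 [302. 320.] [ 0.423 -0.109  0.   ]
sample_jar_2 top 0.96 [260. 165.] [0.487 0.317 0.   ]
union_nut scene 0.72 [303. 320.] [ 0.42 -0.11  0.  ]
union_nut top 0.51 [287. 344.] [ 0.421 -0.11   0.   ]
1.1 [ 0.23640899 -0.63223178  0.30389754] [-3.09143601e+00 -5.59084199e-01 -4.78436767e-05] 0.0726
```

View pics/scene0.png

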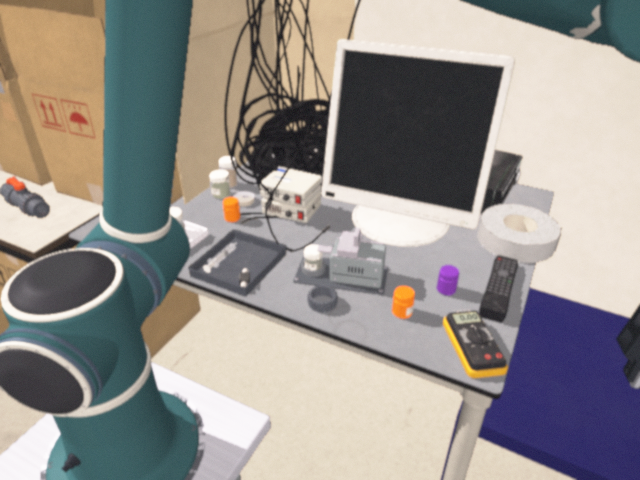

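Run:
```python
import cv2
i=cv2.imread("pics/top0.png")[180:330,120:460]
cv2.imwrite("pics/topc.png",cv2.resize(i,(800,353),interpolation=cv2.INTER_CUBIC))
```

```text
(no output)
```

View pics/topc.png

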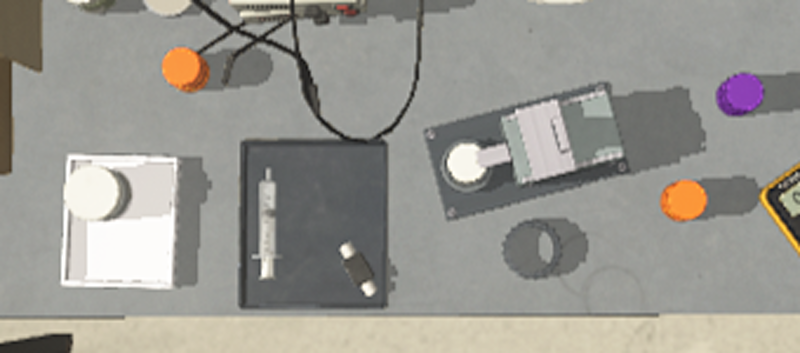

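The jar to take is the white-lidded one in the holder's cup, at top-view pixel (row 249, col 318). It stands under the keeper on the dark plate. The look-alikes are orange at (268, 409), purple at (221, 431) and another orange at (209, 199), all free-standing, so they don't count. The crop shows the holder yawed by about 15°. The white tray is at (271, 173) with its jar in the far half.

Run:
```python
from h import *
P=lambda x,y,z:at_z("top",(180+y*.425-.3,120+x*.425-.3),z)
C=np.array([P(*c,.005) for c in[(425,130),(607,83),(630,170),(448,218)]])[:,:2]
print("plate corners",C.round(3).tolist(),"ctr",C.mean(0).round(4),"sides",np.linalg.norm(C-np.roll(C,-1,0),axis=1).round(3))
yax=(C[0]+C[3]-C[1]-C[2]);yax/=np.linalg.norm(yax);print("yaw",np.degrees(np.arctan2(-yax[0],yax[1])))
T=np.array([P(*c,.018) for c in[(65,155),(180,156),(178,290),(62,287)]])[:,:2]
print("tray",T.round(3).tolist(),T.mean(0).round(4),"lens",np.linalg.norm(T-np.roll(T,-1,0),axis=1).round(3))
print("lid",P(466,163,.057))
for n in("holder","catch","tray"):
  read_camera("top")
  for r in cut_out("top",n)[:2]:
    p=np.argwhere(r["region"]);
    z={"holder":.03,"catch":.091,"tray":.018}[n]
    w=np.array([at_z("top",q,z)[:2] for q in p]).astype(np.float32)
    print(n,round(r["score"],2),r["extent"],cv2.minAreaRect(w))
```

```text
plate corners [[0.545, -0.005], [0.593, -0.19], [0.504, -0.213], [0.456, -0.028]] ctr [ 0.5244 -0.1093] sides [0.191 0.092 0.19  0.092]
yaw 14.491094716040845
tray [[0.52, 0.354], [0.518, 0.239], [0.385, 0.239], [0.388, 0.354]] [0.4529 0.2968] lens [0.115 0.133 0.115 0.131]
lid [ 0.50776526 -0.04644452  0.057     ]
holder 0.75 [298.6, 214.3, 388.9, 273.4] ((0.5213525891304016, -0.10645261406898499), (0.09452777355909348, 0.18804898858070374), 14.859648704528809)
catch 0.69 [342.5, 223.9, 361.4, 259.0] ((0.5257580876350403, -0.12192875891923904), (0.07188119739294052, 0.04174423962831497), 14.71316146850586)
tray 0.77 [144.9, 245.6, 198.4, 305.3] ((0.45290690660476685, 0.2975214421749115), (0.11306395381689072, 0.12971621751785278), 88.13031768798828)
```

>>> step_arm --targets '[[[0,0,-0.122],[0,0,0],0],[[0,0,-0.122],[0,0,0],0],[[0,0,-0.122],[0,0,0],0],[[0,0,-0.122],[0,0,0],0],[[0,0,-0.122],[0,0,0],0]]' --grip_force 30

```text
time: 1.82
tool_pos: [0.2364, -0.6323, 0.3039]
tcp_rot: [-2.776, -1.47, 0.0]
wrist_force: [-0.4, 0.2, -0.5]
width: 0.301
grip_force: 0.0
```

>>> step_arm --targets '[[[0,0,-0.122],[0,0,0],0],[[0,0,-0.122],[0,0,0],0],[[0,0,-0.122],[0,0,0],0],[[0,0,-0.122],[0,0,0],0],[[0,0,-0.122],[0,0,0],0]]'

```text
time: 2.23
tool_pos: [0.2364, -0.6322, 0.3039]
tcp_rot: [-2.207, -2.236, -0.0]
wrist_force: [0.6, 0.3, -0.2]
width: -0.0
grip_force: 0.0
```

>>> step_arm --targets '[[[0,0,-0.122],[0,0,0],0],[[0,0,-0.122],[0,0,0],0]]'

```text
time: 2.4
tool_pos: [0.2364, -0.6323, 0.3039]
tcp_rot: [1.918, 2.488, 0.0]
wrist_force: [-0.4, -0.4, -0.4]
width: -0.001
grip_force: 0.0
```

```bash
cat >> h.py <<'E'
H0=np.array([.5256,-.1118,0]);YAW=np.radians(14.6)
def hold(x,y,z): c,s=np.cos(YAW),np.sin(YAW); return H0+[c*x-s*y,s*x+c*y,z]
def go(tip,nose,yaw):
    "mm shift in tool axes to bring the point nose m ahead of the TCP to tip; turn about tool z to reach yaw"
    s=read_state();Rm=R.from_rotvec(s["tcp_rot"]).as_matrix();X=Rm[:,0]
    d=np.array(tip)-(np.array(s["tool_pos"])+Rm[:,2]*nose)
    print("t",s["time"],"shift",(Rm.T@d*1000).round(1),"turn",-(np.angle(np.exp(1j*(yaw-np.arctan2(X[1],X[0]))))).round(3),"tilt",Rm[:,2].round(3),"w",s["width"],"F",np.round(s["wrist_force"],1))
E
python3 - <<'E'
from h import *
print(nose_length() if callable(nose_length) else nose_length)
go(hold(0,15,.14),.073,YAW+np.pi/2)
E
```

```text
0.0726
t 2.4 shift [15429.8   445.2    90.4] turn 0.002 tilt [ 0. -0. -1.] w -0.0010231868768189555 F [-0.4 -0.4 -0.4]
```

>>> step_arm --targets '[[[0,0,0],[28,28,0],0],[[0,0,0],[28,28,0],0],[[0,0,0],[28,28,0],0],[[0,0,0],[28,28,0],0],[[0,0,0],[28,28,0],0]]'

```text
time: 2.82
tool_pos: [0.3377, -0.4604, 0.3039]
tcp_rot: [1.927, 2.481, 0.0]
wrist_force: [0.0, 0.3, 0.8]
width: 0.0
grip_force: 0.0
```

>>> step_arm --targets '[[[0,0,0],[28,28,0],0],[[0,0,0],[28,28,0],0],[[0,0,0],[28,28,0],0],[[0,0,0],[28,28,0],0],[[0,0,0],[28,28,0],0]]'

```text
time: 3.23
tool_pos: [0.4387, -0.2897, 0.3042]
tcp_rot: [1.926, 2.481, 0.0]
wrist_force: [-0.1, 0.2, 0.4]
width: 0.002
grip_force: 0.0
```

>>> step_arm --targets '[[[0,0,0],[28,28,0],0],[[0,0,0],[28,28,0],0],[[0,0,0],[28,28,0],0],[[0,0,0],[28,28,10],0],[[0,0,0],[28,28,10],0]]'

```text
time: 3.65
tool_pos: [0.5402, -0.1194, 0.285]
tcp_rot: [1.924, 2.48, 0.002]
wrist_force: [1.5, -0.1, 0.3]
width: -0.005
grip_force: 0.0
```

Run:
```python
from h import *
go(hold(0,.015,.14),.0726,YAW+np.pi/2)
```

```text
t 3.65 shift [ 26.2 -12.7  72.3] turn -0.004 tilt [ 0.003 -0.001 -1.   ] w -0.004522257804018305 F [ 1.5 -0.1  0.3]
```

>>> step_arm --targets '[[[0,0,0],[13,-6,24],0],[[0,0,0],[13,-7,24],0],[[0,0,0],[0,0,20],0],[[0,0,0],[0,0,4],0],[[0,0,0],[0,0,0],0]]'

```text
time: 4.07
tool_pos: [0.5187, -0.0987, 0.2103]
tcp_rot: [-1.923, -2.48, 0.002]
wrist_force: [0.7, -0.4, 0.4]
width: 0.003
grip_force: 0.0
```

Run:
```python
from h import *
go(hold(0,.015,.1),.0726,YAW+np.pi/2)
for c,(r0,r1,c0,c1) in dict(scene=(170,320,270,420),top=(190,290,290,390)).items():
  i=read_camera(c)[r0:r1,c0:c1,::-1];cv2.imwrite(f"pics/{c}1.png",cv2.resize(i,(590,590),interpolation=cv2.INTER_CUBIC))
a,b=[cv2.imread(f"pics/{c}1.png") for c in("scene","top")]
cv2.imwrite("pics/both1.png",cv2.resize(np.hstack([a,b]),(800,400)))
for p in((0,.004,.1),(0,-.016,.117),(0,-.026,.117)):print([proj(c,hold(*p)).round(1) for c in("scene","top")])
```

```text
t 4.0667 shift [ 0.5  3.7 37.7] turn -0.003 tilt [-0.003  0.001 -1.   ] w 0.0029077980184258937 F [ 0.7 -0.4  0.4]
[array([342.4, 235.5]), array([345.5, 240. ])]
[array([352.4, 229.8]), array([354.6, 237. ])]
[array([357.3, 230.4]), array([359. , 235.9])]
```

View pics/both1.png

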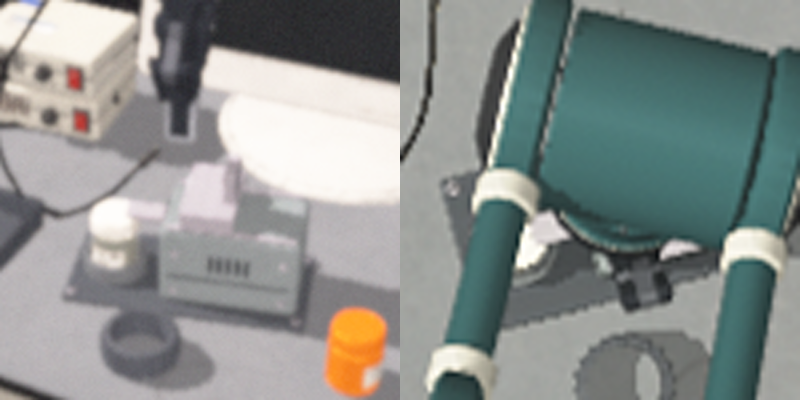

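The scene crop shows the closed fingertips about 38 mm above the hood, at roughly (338, 221). They are on the jar side of the tab, whose top is at about (357, 231), which agrees with the model to 2 px. The next move is to descend and push the tab.

>>> step_arm --targets '[[[0,0,0],[0,4,20],0],[[0,0,0],[0,0,17],0],[[0,0,0],[0,0,0],0],[[0,0,0],[-10,0,0],0],[[0,0,0],[-10,0,0],0]]'

```text
time: 4.58
tool_pos: [0.53, -0.1186, 0.1768]
tcp_rot: [1.924, 2.48, 0.001]
wrist_force: [-0.0, -0.7, -0.9]
width: 0.005
grip_force: 0.0
```

>>> step_arm --targets '[[[0,0,0],[-10,0,0],0],[[0,0,0],[-10,0,0],0],[[0,0,0],[-10,0,0],0],[[0,0,0],[-6,0,0],0],[[0,0,0],[-4,0,0],0]]'

```text
time: 5.0
tool_pos: [0.5392, -0.1576, 0.1754]
tcp_rot: [1.927, 2.48, 0.0]
wrist_force: [0.7, 2.0, 0.5]
width: -0.0
grip_force: 0.9
```

Run:
```python
from h import *
go(hold(0,-.055,.1),.0726,YAW+np.pi/2)
```

```text
t 5.0 shift [-7.3 -1.6  2.8] turn -0.005 tilt [ 0.001 -0.    -1.   ] w -0.00044573856904516526 F [0.7 2.  0.5]
```

>>> step_arm --targets '[[[0,0,0],[-4,0,0],0],[[0,0,0],[-3,0,0],0],[[0,0,0],[0,0,0],0]]'

```text
time: 5.25
tool_pos: [0.5403, -0.1636, 0.1747]
tcp_rot: [1.926, 2.482, -0.001]
wrist_force: [0.1, -0.2, -0.8]
width: 0.0
grip_force: 0.0
```

>>> step_arm --targets '[[[0,0,0],[-2,0,0],0],[[0,0,0],[-1,0,0],0],[[0,0,0],[0,0,0],0]]'

```text
time: 5.5
tool_pos: [0.5409, -0.1659, 0.1746]
tcp_rot: [-1.925, -2.482, 0.001]
wrist_force: [-0.6, 1.1, 0.1]
width: 0.002
grip_force: 0.4
```

Force is still low, so the stop hasn't been reached. I'll keep pushing.

>>> step_arm --targets '[[[0,0,0],[-2,0,0],0],[[0,0,0],[-1,0,0],0],[[0,0,0],[0,0,0],0]]'

```text
time: 5.75
tool_pos: [0.5416, -0.1687, 0.1746]
tcp_rot: [-1.925, -2.481, 0.0]
wrist_force: [-1.6, 0.5, -0.2]
width: -0.002
grip_force: 0.9
```

>>> step_arm --targets '[[[0,0,0],[-2,0,0],0],[[0,0,0],[-1,0,0],0],[[0,0,0],[0,0,0],0]]'

```text
time: 6.0
tool_pos: [0.5418, -0.1693, 0.1746]
tcp_rot: [-1.924, -2.477, -0.004]
wrist_force: [-2.6, 10.8, 4.0]
width: 0.001
grip_force: 5.6
```

>>> step_arm --targets '[[[0,0,0],[5,0,0],0],[[0,0,0],[20,-1,0],0],[[0,0,0],[25,0,0],0],[[0,0,0],[0,0,0],0]]'

```text
time: 6.33
tool_pos: [0.5281, -0.1212, 0.1746]
tcp_rot: [-1.923, -2.482, -0.0]
wrist_force: [-0.2, -0.2, 0.1]
width: -0.0
grip_force: 0.0
```

Run:
```python
from h import *
go(hold(0,-.004,.084),.0726,YAW+np.pi/2)
i=read_camera("scene")
for n,z in dict(catch_tab=.104,button_top=.084,keeper_tip=.0625).items():
  for r in tip_of("scene",n)[:2]: print(n,round(r["score"],2),np.round(r["at"],1),at_z("scene",r["at"],z).round(3))
print(proj("scene",hold(0,-.004,.084)),proj("scene",hold(0,-.071,.104)))
cv2.imwrite("pics/s2.png",cv2.resize(i[200:290,290:410,::-1],(800,600),interpolation=cv2.INTER_CUBIC))
```

```text
t 6.3333 shift [ 5.6 -0.  18. ] turn -0.002 tilt [-0.001  0.001 -1.   ] w -0.00016953314102479636 F [-0.2 -0.2  0.1]
catch_tab 0.67 [241.1 384.6] [ 0.54  -0.194  0.104]
button_top 0.44 [243.2 349.1] [ 0.527 -0.123  0.084]
keeper_tip 0.59 [249.2 316. ] [ 0.503 -0.058  0.062]
keeper_tip 0.25 [273.8 345.8] [ 0.457 -0.148  0.062]
[346.01320891 242.40142581] [379.1063832  238.47824979]
```

View pics/s2.png

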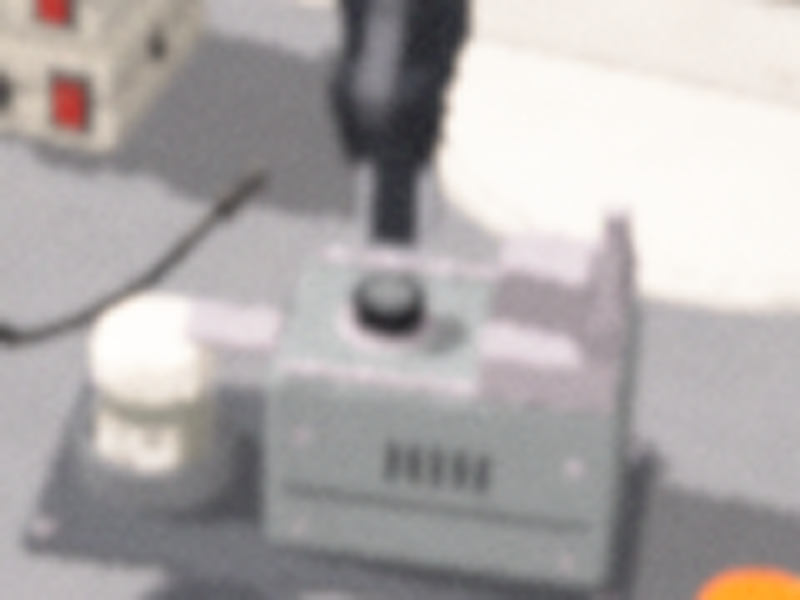

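The crop shows the catch fully open, with the button at (348, 243) directly under the fingers. That is about 5 mm farther toward -y than my model, so I'll correct the model and then press.

>>> step_arm --targets '[[[0,0,0],[0,0,12],0],[[0,0,0],[0,0,5],0],[[0,0,0],[0,0,4],0],[[0,0,0],[0,0,4],0],[[0,0,0],[0,0,0],0]]'

```text
time: 6.95
tool_pos: [0.5288, -0.1238, 0.1487]
tcp_rot: [-1.926, -2.481, 0.001]
wrist_force: [-1.3, -0.9, -0.3]
width: -0.001
grip_force: 0.0
```

>>> step_arm --targets '[[[0,0,0],[0,0,2],0],[[0,0,0],[0,0,1],0],[[0,0,0],[0,0,0],0]]'

```text
time: 7.2
tool_pos: [0.529, -0.1237, 0.1476]
tcp_rot: [-1.925, -2.482, 0.001]
wrist_force: [-3.7, 0.0, 6.8]
width: -0.001
grip_force: 3.4
```

>>> step_arm --targets '[[[0,0,0],[0,0,1],0],[[0,0,0],[0,0,0],0],[[0,0,0],[0,0,-20],0],[[0,0,0],[0,0,-35],0],[[0,0,0],[10,0,-30],70]]'

```text
time: 7.62
tool_pos: [0.5264, -0.1145, 0.2312]
tcp_rot: [-1.926, -2.48, 0.002]
wrist_force: [1.5, 1.1, -0.1]
width: 0.128
grip_force: 0.0
```

>>> step_arm --targets '[[[0,0,0],[30,0,0],70],[[0,0,0],[30,0,0],70],[[0,0,0],[0,0,0],70],[[0,0,0],[0,0,0],70]]'

```text
time: 7.95
tool_pos: [0.5114, -0.0546, 0.2308]
tcp_rot: [-1.923, -2.484, -0.0]
wrist_force: [0.2, 0.2, 0.1]
width: 0.708
grip_force: 0.0
```

```bash
sed -i 's/^H0=.*;YAW/H0=np.array([.5266,-.1165,0]);YAW/' h.py
python3 - <<'E'
from h import *
go(hold(0,.07,.042),.054,YAW+np.pi/2)
i=read_camera("scene")
for n,z in dict(button_top=.075,keeper_tip=.0625,jar_center=.031).items():
  for r in tip_of("scene",n)[:4]: print(n,round(r["score"],2),np.round(r["at"],1),at_z("scene",r["at"],z).round(3))
print(proj("scene",hold(0,.07,.057)),proj("scene",hold(0,.07,.031)))
cv2.imwrite("pics/s3.png",cv2.resize(i[200:290,290:410,::-1],(800,600),interpolation=cv2.INTER_CUBIC))
E
```

```text
t 7.95 shift [  6.2  -0.9 134.8] turn -0.001 tilt [-0.  0. -1.] w 0.7077953856137557 F [0.2 0.2 0.1]
button_top 0.4 [246.9 347.3] [ 0.525 -0.12   0.075]
keeper_tip 0.45 [251.9 323.7] [ 0.502 -0.077  0.062]
jar_center 0.9 [281.5 448.4] [ 0.566 -0.327  0.031]
jar_center 0.9 [212.  232.2] [0.587 0.218 0.031]
jar_center 0.84 [302.1 400. ] [ 0.462 -0.261  0.031]
jar_center 0.65 [257.1 309.4] [ 0.51  -0.039  0.031]
[313.36413466 248.76868726] [313.39594462 258.6019786 ]
```

View pics/s3.png

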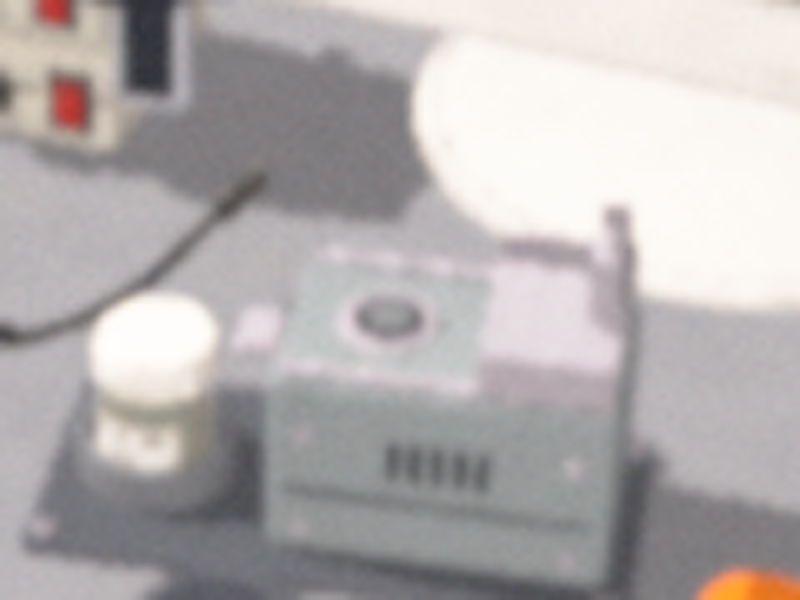

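The keeper is drawn back, the button is flush and the catch is open. The lid is at (313, 249), exactly where the model predicts, so I'll descend on it.

>>> step_arm --targets '[[[0,0,0],[6,-1,30],70],[[0,0,0],[0,0,35],70],[[0,0,0],[0,0,30],70],[[0,0,0],[0,0,25],70],[[0,0,0],[0,0,12],70]]'

```text
time: 8.57
tool_pos: [0.507, -0.0507, 0.095]
tcp_rot: [-1.924, -2.477, 0.005]
wrist_force: [-0.8, 0.2, -0.1]
width: 0.819
grip_force: 0.0
```

>>> step_arm --targets '[[[0,0,0],[0,0,0],70],[[0,0,0],[0,0,0],50],[[0,0,0],[0,0,0],36],[[0,0,0],[0,0,0],30],[[0,0,0],[0,0,0],30]]' --grip_force 35

```text
time: 8.98
tool_pos: [0.5102, -0.0508, 0.101]
tcp_rot: [1.924, 2.481, 0.0]
wrist_force: [-3.6, -2.5, 5.4]
width: 0.449
grip_force: 35.4
```

>>> step_arm --targets '[[[0,0,0],[0,0,0],30],[[0,0,0],[0,0,0],30],[[0,0,0],[0,0,0],30]]'

```text
time: 9.23
tool_pos: [0.5102, -0.0508, 0.101]
tcp_rot: [1.924, 2.481, 0.0]
wrist_force: [-4.0, -2.3, 6.5]
width: 0.446
grip_force: 35.4
```

>>> step_arm --targets '[[[0,0,0],[0,0,-8],30],[[0,0,0],[0,0,-15],30],[[0,0,0],[0,0,-25],30],[[0,0,0],[0,0,-30],30],[[0,0,0],[0,0,-30],30]]'

```text
time: 9.65
tool_pos: [0.5093, -0.05, 0.2087]
tcp_rot: [1.926, 2.482, 0.001]
wrist_force: [0.2, -0.3, -1.2]
width: 0.442
grip_force: 35.6
```

>>> step_arm --targets '[[[0,0,-0.11],[0,0,0],30],[[0,0,-0.11],[0,0,0],30],[[0,0,-0.11],[0,0,0],30],[[0,0,-0.11],[0,0,0],30],[[0,0,-0.11],[0,0,0],30]]'

```text
time: 10.07
tool_pos: [0.51, -0.05, 0.2085]
tcp_rot: [1.171, 2.912, 0.002]
wrist_force: [0.1, 0.5, -1.0]
width: 0.449
grip_force: 35.6
```

>>> step_arm --targets '[[[0,0,-0.11],[0,0,0],30],[[0,0,-0.11],[0,0,0],30],[[0,0,-0.11],[0,0,0],30],[[0,0,-0.11],[0,0,0],30],[[0,0,-0.11],[0,0,0],30]]'

```text
time: 10.48
tool_pos: [0.51, -0.05, 0.2083]
tcp_rot: [0.336, 3.121, 0.001]
wrist_force: [0.3, -0.0, -0.7]
width: 0.45
grip_force: 35.6
```

>>> step_arm --targets '[[[0,0,-0.11],[0,0,0],30],[[0,0,-0.11],[0,0,0],30],[[0,0,0],[0,0,0],30]]'

```text
time: 10.73
tool_pos: [0.5099, -0.0501, 0.2082]
tcp_rot: [-0.005, 3.139, -0.0]
wrist_force: [-0.3, -0.3, -1.3]
width: 0.447
grip_force: 35.6
```

Run:
```python
from h import *
go((.417,.296,.12),.054,np.pi)
i=read_camera("scene")
cv2.imwrite("pics/s4.png",cv2.resize(i[150:300,220:420,::-1],(800,600),interpolation=cv2.INTER_CUBIC))
```

```text
t 10.7333 shift [ 92.1 346.3  33.9] turn 0.003 tilt [ 0.002 -0.    -1.   ] w 0.44738331069321735 F [-0.3 -0.3 -1.3]
```

View pics/s4.png

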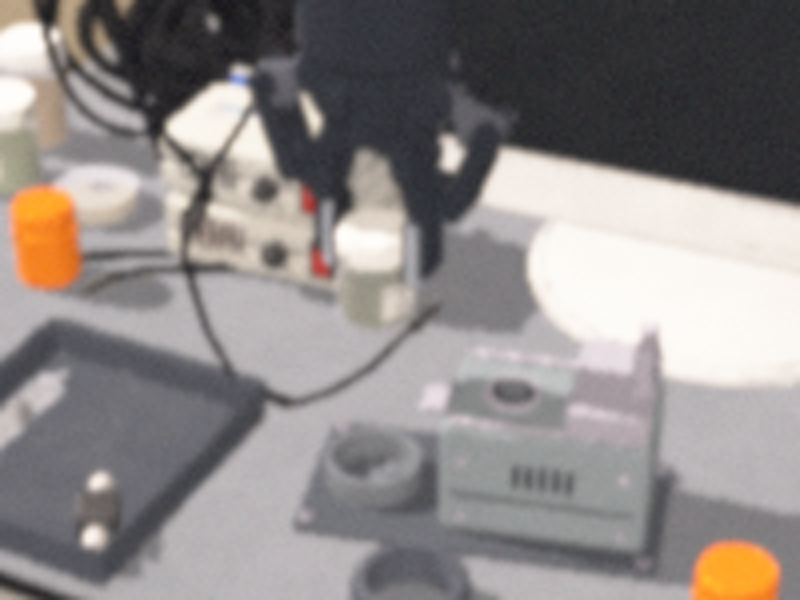

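The crop shows the jar held upright between the pads at about (313, 215), clear of the empty cup. The button is in and the catch is open. Next I'll carry it to the white tray.

>>> step_arm --targets '[[[0,0,0],[5,20,0],30],[[0,0,0],[9,33,0],30],[[0,0,0],[9,33,0],30],[[0,0,0],[9,33,0],30],[[0,0,0],[9,33,0],30]]'

```text
time: 11.2
tool_pos: [0.4681, 0.1031, 0.2077]
tcp_rot: [0.007, 3.14, 0.001]
wrist_force: [0.8, -0.2, -1.0]
width: 0.447
grip_force: 35.7
```

>>> step_arm --targets '[[[0,0,0],[9,33,0],30],[[0,0,0],[9,33,0],30],[[0,0,0],[9,33,0],30],[[0,0,0],[9,33,0],30],[[0,0,0],[9,33,0],30]]'

```text
time: 11.62
tool_pos: [0.4228, 0.2686, 0.2078]
tcp_rot: [0.005, 3.14, 0.002]
wrist_force: [0.7, -0.3, -0.9]
width: 0.447
grip_force: 35.7
```

>>> step_arm --targets '[[[0,0,0],[4,20,0],30],[[0,0,0],[2,9,0],30],[[0,0,0],[0,0,20],30],[[0,0,0],[0,0,20],30],[[0,0,0],[0,0,0],30]]'

```text
time: 12.03
tool_pos: [0.4152, 0.2943, 0.1636]
tcp_rot: [-0.002, -3.136, 0.006]
wrist_force: [-0.9, -0.8, -2.8]
width: 0.449
grip_force: 35.7
```

Run:
```python
from h import *
go((.417,.296,.004),.096,np.pi)
i=read_camera("top")[230:320,110:230,::-1]
print(proj("top",np.array([.417,.296,.004])))
cv2.imwrite("pics/t5.png",cv2.resize(i,(800,600),interpolation=cv2.INTER_CUBIC))
```

```text
t 12.0333 shift [-2.7  2.3 63.6] turn -0.001 tilt [-0.005 -0.004 -1.   ] w 0.4485846789174192 F [-0.9 -0.8 -2.8]
[172.71616948 289.3116304 ]
```

View pics/t5.png

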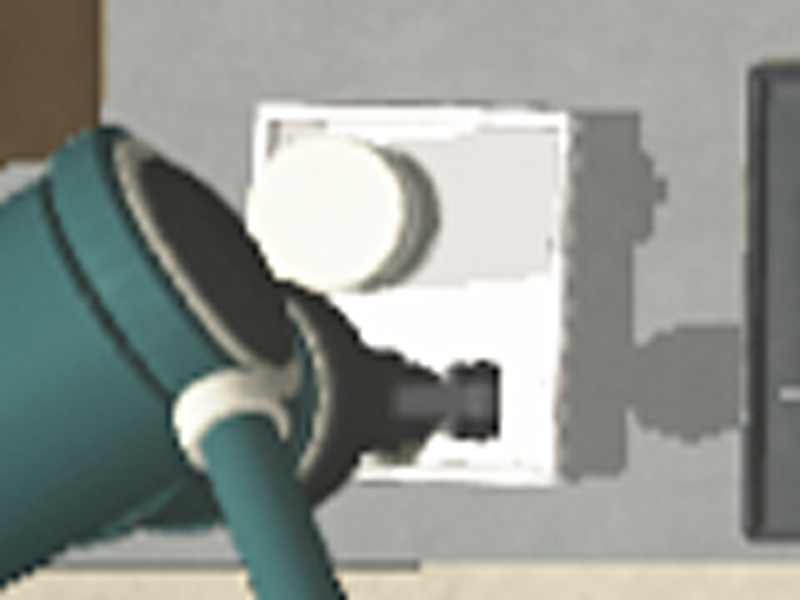

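The crop shows the gripper over the free near half of the white tray. The target is at about (418, 395) in the crop, and jar 2 is clear of it in the far half. Lowering now.

>>> step_arm --targets '[[[0,0,0],[-2,2,20],30],[[0,0,0],[0,0,20],30],[[0,0,0],[0,0,12],30],[[0,0,0],[0,0,5],30],[[0,0,0],[0,0,0],30]]'

```text
time: 12.5
tool_pos: [0.4189, 0.297, 0.1092]
tcp_rot: [-0.001, -3.14, 0.002]
wrist_force: [-0.1, 0.3, -1.4]
width: 0.444
grip_force: 35.7
```

>>> step_arm --targets '[[[0,0,0],[0,0,2],30],[[0,0,0],[0,0,2],30],[[0,0,0],[0,0,0],30]]'

```text
time: 12.75
tool_pos: [0.4199, 0.298, 0.1066]
tcp_rot: [-0.0, 3.14, 0.001]
wrist_force: [-0.3, -0.4, -0.9]
width: 0.445
grip_force: 35.7
```

>>> step_arm --targets '[[[0,0,0],[0,0,2],30],[[0,0,0],[0,0,2],30],[[0,0,0],[0,0,0],30]]'

```text
time: 13.0
tool_pos: [0.4192, 0.2977, 0.1018]
tcp_rot: [0.0, -3.141, 0.0]
wrist_force: [-0.5, -0.6, 0.2]
width: 0.448
grip_force: 35.7
```

>>> step_arm --targets '[[[0,0,0],[0,0,1],30],[[0,0,0],[0,0,1],30],[[0,0,0],[0,0,0],30]]'

```text
time: 13.25
tool_pos: [0.4194, 0.2979, 0.1001]
tcp_rot: [-0.0, 3.141, 0.0]
wrist_force: [0.2, -0.9, 1.4]
width: 0.452
grip_force: 35.9
```

>>> step_arm --targets '[[[0,0,0],[0,0,1],30],[[0,0,0],[0,0,0],30]]'

```text
time: 13.42
tool_pos: [0.4195, 0.2979, 0.1]
tcp_rot: [0.0, -3.142, 0.0]
wrist_force: [-3.1, -2.1, 8.3]
width: 0.447
grip_force: 36.5
```

The jar is on the floor. Next I'll open the fingers and rise.

>>> step_arm --targets '[[[0,0,0],[0,0,0],42],[[0,0,0],[0,0,0],46],[[0,0,0],[0,0,0],54],[[0,0,0],[0,0,0],60],[[0,0,0],[0,0,0],60]]'

```text
time: 13.83
tool_pos: [0.4192, 0.2977, 0.0987]
tcp_rot: [0.0, -3.141, 0.0]
wrist_force: [-0.3, 0.5, -0.3]
width: 0.703
grip_force: 0.0
```

>>> step_arm --targets '[[[0,0,0],[0,0,-10],60],[[0,0,0],[0,0,-20],60],[[0,0,0],[0,0,-35],60],[[0,0,0],[0,0,-35],60],[[0,0,0],[0,0,-35],60]]'

```text
time: 14.25
tool_pos: [0.4189, 0.2975, 0.2356]
tcp_rot: [0.0, -3.141, 0.001]
wrist_force: [0.3, 0.4, 0.4]
width: 0.701
grip_force: 0.0
```

>>> step_arm --targets '[[[0,0,0],[0,-35,0],60],[[0,0,0],[0,-35,0],60],[[0,0,0],[0,-35,0],60],[[0,0,0],[0,-35,0],60],[[0,0,0],[0,0,0],60]]'

```text
time: 14.67
tool_pos: [0.4188, 0.1534, 0.2344]
tcp_rot: [0.005, 3.142, -0.004]
wrist_force: [-0.3, -0.2, -0.3]
width: 0.704
grip_force: 0.0
```

Run:
```python
from h import *
i=read_camera("top")[210:310,120:400,::-1]
cv2.imwrite("pics/t6.png",cv2.resize(i,(800,286),interpolation=cv2.INTER_CUBIC))
for r in tip_of("top","jar_center"): print(round(r["score"],2),np.round(r["at"],1),at_z("top",r["at"],.03).round(3))
```

```text
0.83 [216.8 435.3] [ 0.585 -0.324  0.03 ]
0.78 [207.3 199.8] [0.608 0.23  0.03 ]
0.72 [266.6 407.6] [ 0.468 -0.256  0.03 ]
```

View pics/t6.png

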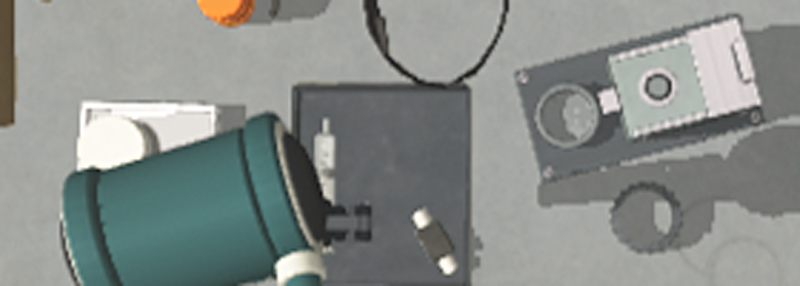

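The catch is open, the button is in and the cup is empty, but the forearm hides the tray. I'll move the arm farther right and look again.

>>> step_arm --targets '[[[0,0,0],[0,-38,0],60],[[0,0,0],[0,-38,0],60],[[0,0,0],[0,-38,0],60],[[0,0,0],[0,-38,0],60],[[0,0,0],[0,-38,0],60]]'

```text
time: 15.18
tool_pos: [0.4198, -0.0325, 0.2345]
tcp_rot: [-0.004, 3.14, 0.001]
wrist_force: [0.2, -0.5, 0.3]
width: 0.702
grip_force: 0.0
```

>>> step_arm --targets '[[[0,0,0],[0,0,0],60],[[0,0,0],[0,0,0],60]]'

```text
time: 15.35
tool_pos: [0.42, -0.033, 0.2344]
tcp_rot: [0.005, 3.141, 0.001]
wrist_force: [-0.8, 0.5, 0.1]
width: 0.699
grip_force: 0.0
```

Run:
```python
from h import *
i=read_camera("top")[230:320,110:230,::-1]
cv2.imwrite("pics/t7.png",cv2.resize(i,(640,480),interpolation=cv2.INTER_CUBIC))
for r in tip_of("top","jar_center"): print(round(r["score"],2),np.round(r["at"],1),at_z("top",r["at"],.03).round(3))
print(proj("top",np.array([.419,.298,.056])))
```

```text
0.81 [266.8 408.3] [ 0.467 -0.258  0.03 ]
0.79 [290.  168.2] [0.415 0.3   0.03 ]
0.65 [221.2 432.8] [ 0.574 -0.317  0.03 ]
0.57 [208.5 198.9] [0.606 0.232 0.03 ]
0.21 [238.5 358.2] [ 0.534 -0.141  0.03 ]
[166.47800545 288.35931713]
```

View pics/t7.png

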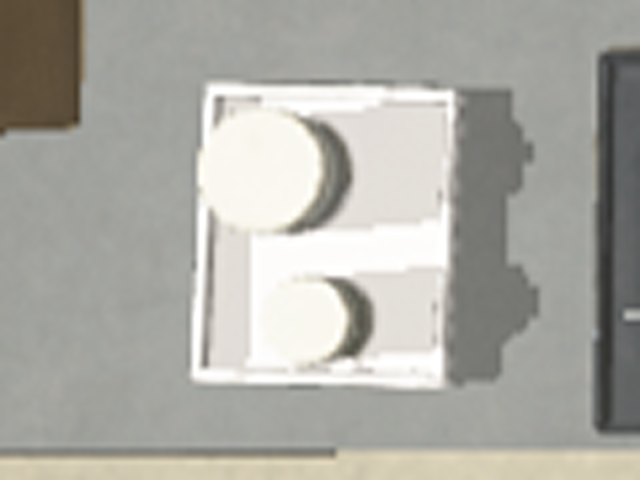

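The crop shows the small jar upright in the near half of the tray, lid at about (308, 320) in the crop, with jar 2 undisturbed.

```bash
python3 -c "
from workcell import *
print(finish_job())"
```

```text
the job is handed in; nothing more can be done
None
```

The job is handed in (result not reported back): the last pictures show the catch open, the button in, and the small jar standing upright in the near half of the white tray beside the other jar.

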